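Close the dart shelf's spares well with its tongued cover board

ROBOT

A 6-joint arm with a two-finger parallel gripper is mounted at the origin on the work surface. World frame = base frame: x ahead of the robot, y to its left, z up, the work surface at z = 0. Lengths are in m, angles in rad, forces in N, time in s.
With the tool pointing down it reaches from about 0.375 to 0.9 m from the base axis. Payload 3.1 kg.
Tool frame: the origin (TCP) lies midway between the tips of the shut fingers; the grasp point (between the pads) lies 19 mm behind it; z points along the fingers, y is the line along which they close (so a half turn about z gives the same grasp; the last joint's range is limited). The gripper opens to 85 mm and grips with 20 to 120 N. Pads are 22 mm wide; open, the fingers measure 114 mm over their backs; the gripper's body (76 mm by 85 mm) begins 54 mm behind the grasp point. The pads swing forward as they close: fully open they stand 13 mm farther back than shut.
Start: joints at [1.147, 0.527, 1.433, -0, 1.181, -0.178], TCP at [0.151, 0.606, 0.205] pointing down, gripper open.
Joint ranges: [-3.08, 3.08], [-0.75, 2.2], [0.22, 2.44], [-1.43, 4.57], [0, 2.65], [-2.85, 2.85]. Speed limits (rad/s): [2.79, 2.79, 3.14, 3.14, 3.14, 3.14].

INTERFACE

Orientations are given as a unit quaternion [x, y, z, w].
In Python, from station import manip gives the robot as it stands. The module is installed in compiled form; this text tells all that it offers.
- The arm moves only by the tool apply_moves, never from a script. Its arguments are lists of equal length, an entry for each row: "claw": the gripper's target within -1 to 1 (fully open at 1, half-way at 0, shut at -1); "travel": the shift along the tool's x, y, z scaled (see below), a list of three; "turn": the turn, a rotation vector about the tool's x, y, z scaled (see below), a list of three. In form: {"claw": [claw, ...], "travel": [[dx, dy, dz], ...], "turn": [[rx, ry, rz], ...]}. A call has 1 to 5 rows; each row is the pose to reach, as a shift and turn from the pose commanded when the call began, along the tool's axes at that moment, turning the shorter way round; what a row does not reach only later rows make up. The controller multiplies each number of a shift by 800 mm and each number of a turn by 180 degrees. A row lasts 1/12 s, in which the tool goes at most 41.7 mm and 7.16 degrees, less where a joint would pass 70% of its speed; a pose out of reach is approached as far as the arm can. A call with a number of a shift or a turn outside -1 to 1 is refused whole. A call with a gripper value outside its range is refused whole. The fingers move at their own pace and stop on an object; "newtons" is the grip in N (left out, the last holds). Time passes only in rows, so rows that repeat a pose let the fingers close. It gives the time, the measured TCP pose, the force, the opening and the grip force at its end, in the units of the state.
- manip.sense(): the state, without advancing time (a new reading comes with each control period).
- manip.snapshot(name): name is "side" or "top" or "wrist"; returns a dict with "pixels" (384x512x3 uint8, red, green, blue), "depth" (384x512 float32, m along the optical axis (not along the pixel's ray), 0 where there is no reading), "intrinsics" (3x3 intrinsics, pixels), "k1" (the pictures are not rectified: a ray, as slopes to the right and down, at radius r is drawn at 1 + k1 r^2 times it, then the intrinsics apply), "R" (3x3) and "t" (3): a world point X has camera coordinates R X + t. Camera axes: x right, y down, z forward; pixel columns grow to the right and rows downward; lengths in m; the calibration is good to about 2 mm. A picture is of the moment at which its call begins.
- manip.sign_off(): hands the job in; it is judged then, once.
The state is a dict: "t": time; "q": joint angles; "qd": joint speeds; "tau": joint torques, N m; "tcp_pos": TCP position; "tool_rot": TCP orientation; "force": force on the tool from outside, world axes, zero at the start; "ft_torque": the same for the moment, N m; "finger_gap": opening from 0.0 (shut) to 1.0 (fully open); "gripper_force": force on a finger pad.
Only numpy, scipy, OpenCV 4.12 (cv2) and the standard library are available. Lean on these libraries where they do the work, as an engineer would, in place of code of your own. Each camera call takes 0.05 s, during which the arm holds its last target. There are 200 camera calls.

TASK

Close the spares well with its loose tongued cover board: hold the board angled, put its tongue gently into the groove of the bar until it stops, then lower it flat while keeping it pushed home, so that it drops over the locking ridge and lies flat, square and centred over the well, and let go. Use light force throughout (above 25 N the wood bruises), and leave the score marker, dart wallet, chalk bowl and jug where they are.

Things in the scene. Friction and masses are not known exactly. Their poses are not given: they have to be found in the camera images.
- well: Fixed spares well, base 170 x 190 mm, 6 mm thick, open on top. Origin on the shelf surface; base from x = -95 to +75, y = -95 to +95 mm. +x points from the grooved bar (robot's side) to the far wall, away from the robot, turned up to 20 degrees; y along the bar, z up. Locked, the board's shoulder meets the upper lip's face (2 mm play), underside at z = 22 mm, axes and y centre as the well's.
- groove (a point): Nominal lower edge of the upper lip's face of the grooved bar (170 mm long), at (-35, 0, 34.5) mm in the well's frame, axes as the well's. The rigid bar, ridge included, was screwed on through slots: it really sits anywhere within 8 mm of this along x, found only by touch. Upper lip 4 mm thick, top z = 38.5; groove 14 mm deep, opens to +x, floor at z = 20; lower lip in front at z = 22 mm.
- ridge (a point): Nominal top of the rounded brass locking ridge, at (-18, 0, 26) mm in the well's frame; it shifts with the bar, always 17 mm in front of the upper lip's face. 8 mm wide, 4 mm high, 164 mm long, on the lower lip (z = 22 mm, reaching 30 mm out from the lip face). It keeps the tongue from entering flat: enter with the far end raised about 20 degrees.
- far_wall (a point): Middle of the far wall's top, at (60, 0, 22) mm in the well's frame; the wall is a ledge 30 mm wide and carries the board's far end. The side walls are 3 mm lower.
- board: Loose pale wooden cover board with darker tongue, 0.12 to 0.26 kg, starting flat on the shelf, tongue towards the robot within 23 degrees. Origin: centre of the plank's underside. Plank 100 x 150 x 14 mm; shoulder at x = -50; tongue x = -62 to -50, z = 4 to 10 mm, full width. Notch under it, x = -39 to -27 mm, 5.5 mm deep, fits over the ridge with 2 mm spare each side. Batten on top: 18 x 80 mm, z = 14 to 48 mm, at x = 12.
- board_grip (a point): Point in the batten of the board where it is gripped, at (12, 0, 36) mm in the board's frame, 22 mm above the plank's top; axes as the board's. Pinch the batten across its 18 mm thickness (along x).  If the notch is not over the ridge, pressing the board down levers hard on the tongue.
- board_tongue (a point): Middle of the tip of the tongue, at (-62, 0, 7) mm in the board's frame; axes as the board's. It is nominally at (-47, 0, 29) mm in the well's frame when locked.
- marker_top (a point): Top of the small wooden score marker with a red pip (16 x 18 mm, top 60 mm above the shelf) that slides easily on the brass rail on the robot's side of the well. Leave it where it is.
- wallet: Black plastic dart wallet case, 75 x 165 x 22 mm (32 mm over the flights), with two copper-barrelled darts in it; origin under its centre. Bystander.
- bowl: White ceramic chalk bowl, 100 mm wide, 42 mm high; origin under its centre. Bystander.
- jug: Small pewter jug with a handle at +y, 75 mm wide (96 mm over the handle), 85 mm high; origin under its centre. Bystander.
Not all that is in view belongs to the job. Of the things like the board, leave any that is turquoise; of the rest the larger one is meant.

How it is judged:
On the way:
1. the board is held angled (far end raised, 7 to 46 degrees) with its tongue in the groove of the bar, touching it (angle between board_grip's own z axis and vertical between 0.12 and 0.8 rad and x of board_tongue in the frame of well between -0.062 and -0.0305 m and y of board_tongue in the frame of well between -0.02 and 0.02 m and z of board_tongue in the frame of well between 0.018 and 0.034 m and contact force between board and well above 0.3 N), for 0.1 s.
At the end, for the whole second after the job is handed in: The board is released, at rest and locked: flat within 1.7 degrees, grip point 56.5 to 59.6 mm and tongue tip 26.8 to 30.8 mm high, tongue tip at x = -57.5 to -36.5 mm in the well's frame, centred within 10 mm along y and square within 2.9 degrees (angle between board_grip's own z axis and vertical below 0.03 rad and z of board_grip in the frame of well between 0.0565 and 0.0596 m and z of board_tongue in the frame of well between 0.0268 and 0.0308 m and x of board_tongue in the frame of well between -0.0575 and -0.0365 m and y of board_grip in the frame of well between -0.01 and 0.01 m and angle between the x axis of board_grip and the x axis of well, either way round below 0.05 rad and linear speed of board below 0.01 m/s); the robot touches nothing.
It fails at once if the board is pressed on the well or its bar with more than 25 N (contact force between board and well above 25 N).
It fails at once if the score marker is shifted by more than 6 mm (distance of marker_top from where it was at the start of the episode above 0.006 m).
It fails at once if the wallet, bowl or jug is shifted by more than 15 mm or tipped (distance of any of wallet, bowl, jug from where it was at the start of the episode above 0.015 m or angle between any of wallet, bowl, jug's own z axis and vertical above 0.25 rad).
It also fails if it takes over 51 s, if anything falls off the work surface, if the arm or the gripper's body presses on something with over 40 N, if the wrist force passes 120 N, or if a joint passes its speed limit or range.

## Working session

There is one attempt and no reset: what is moved stays moved. The work goes in short steps, Python scripts to look and compute and a tool call to move; the robot and the scene stay as the last step left them, time stands still between calls to the robot, and variables do not carry over. Pictures are saved under pics/ and viewed, at most 10 in all, crops included, and the job is handed in when it is done.

Besides the shell and the picture viewer there is one more tool, called after "Request:" in YAML: its name, and indented under it one key for each argument. apply_moves: Moves the arm, as the interface text tells. Shifts and turns lie within -1 to 1; 1 stands for 800 mm of shift or 180 degrees of turn. Its arguments: {"type":"object","properties":{"claw":{"type":"array","items":{"type":"number"}},"travel":{"type":"array","items":{"type":"array","items":{"type":"number"}}},"turn":{"type":"array","items":{"type":"array","items":{"type":"number"}}},"newtons":{"type":"number"}},"required":["claw","travel","turn"]}

```bash
mkdir -p pics; cat > h.py <<'E'
import numpy as np, cv2
from station import manip
from scipy.spatial.transform import Rotation as Rn
def snap(n):
    s=manip.snapshot(n); return s
def cloud(s):
    K=s["intrinsics"];h,w=s["depth"].shape
    u,v=np.meshgrid(np.arange(w),np.arange(h))
    d=np.array([[s["k1"],0,0,0]],float) if np.isscalar(s["k1"]) else np.array([[float(s["k1"]),0,0,0]])
    p=cv2.undistortPoints(np.stack([u,v],-1).reshape(-1,1,2).astype(np.float64),np.array(K,float),d).reshape(h,w,2)
    z=s["depth"].astype(float)
    C=np.dstack([p[...,0]*z,p[...,1]*z,z])
    X=(C-np.array(s["t"]))@np.array(s["R"])
    X[z==0]=np.nan
    return X
def save(s,name,crop=None,f=1):
    im=s["pixels"][...,::-1]
    if crop: r0,r1,c0,c1=crop; im=im[r0:r1,c0:c1]
    cv2.imwrite("pics/"+name,cv2.resize(im,None,fx=f,fy=f,interpolation=cv2.INTER_CUBIC))
E
python3 - <<'E'
from h import *
import pickle
for n in ["top","side"]:
    s=snap(n); pickle.dump(s,open(n+".pkl","wb")); save(s,n+"0.png",f=1.5); print(n,s["k1"],s["intrinsics"],np.round(-np.array(s["R"]).T@s["t"],3))
print(manip.sense())
E
```

```text
top -0.12749055580368626 [[494.51488687   0.         258.45141549]
 [  0.         494.51488687 193.07708215]
 [  0.           0.           1.        ]] [ 0.538 -0.045  1.078]
side -0.054014250878949774 [[456.27308702   0.         255.27247959]
 [  0.         456.27308702 190.90679421]
 [  0.           0.           1.        ]] [ 0.541 -0.888  0.534]
{'t': 0.1, 'q': array([ 1.14748093e+00,  5.28344707e-01,  1.43378050e+00, -1.83528186e-05,
        1.18141390e+00, -1.78518775e-01]), 'qd': array([-4.27815849e-04, -2.81573676e-03, -3.26940647e-03,  7.29530383e-04,
        2.51067667e-05,  5.58440291e-05]), 'tau': array([-4.88558871e-04, -4.43304241e+01, -1.78586161e+01, -2.53620728e-04,
        3.83047824e-03,  1.41144142e-05]), 'tcp_pos': array([0.15117015, 0.60572051, 0.20394703]), 'tool_rot': array([ 1.22089403e-01,  9.92518630e-01, -9.32007979e-04, -2.80355275e-04]), 'force': array([-0.85632927,  0.37200466, -0.37856731]), 'ft_torque': array([-0.00971213, -0.01541836, -0.0303907 ]), 'gripper_force': 0.0, 'finger_gap': 0.9983897007258318}
```

View pics/top0.png

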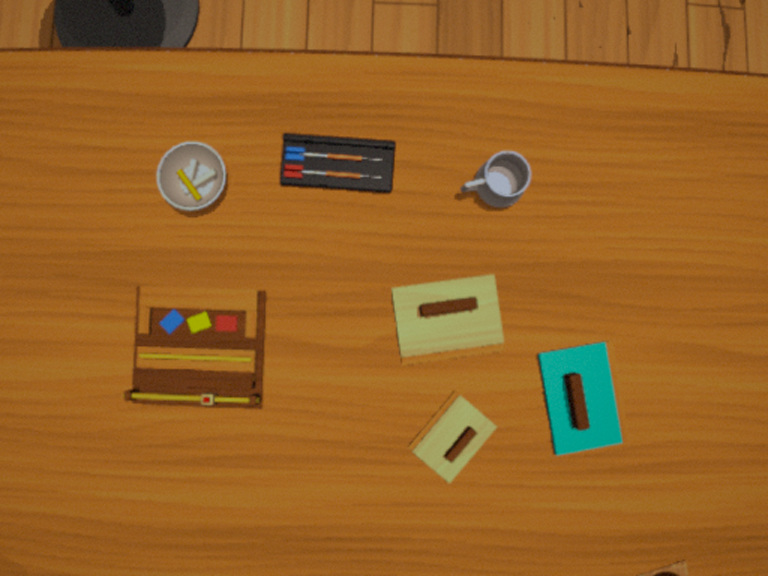

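View pics/side0.png

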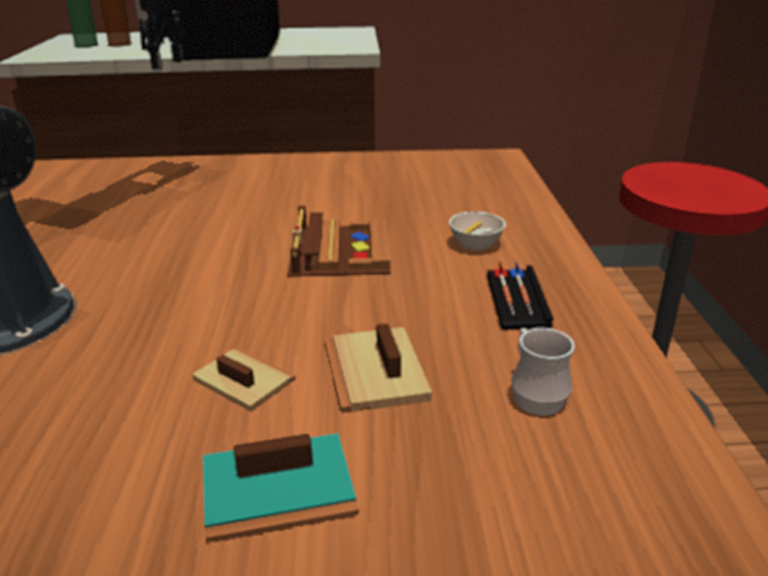

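```bash
python3 - <<'E'
from h import *
import pickle
s=pickle.load(open("top.pkl","rb"))
save(s,"crop1.png",(180,325,75,345),2.9)
X=cloud(s); im=s["pixels"]; hsv=cv2.cvtColor(im,cv2.COLOR_RGB2HSV)
for (u,v) in [(298,211),(302,290)]: print(u,v,hsv[v,u],X[v,u])
seed=hsv[225,290]; print(seed)
m=cv2.inRange(hsv,np.array([18,50,130],np.uint8),np.array([40,160,255],np.uint8))
n,l,st,c=cv2.connectedComponentsWithStats(m)
for i in range(1,n):
    if st[i,4]>300: print(i,st[i],c[i])
# height map in well zone
H=X[...,2]*1000
for v in range(186,276,3): print(v,' '.join('%3.0f'%H[v,u] for u in range(84,182,5)))
E
```

```text
298 211 [ 32  99 170] [ 0.56326682 -0.15817763  0.0163234 ]
302 290 [ 31  97 168] [ 0.39365764 -0.17076402  0.01431201]
[ 28 100 168]
55 [ 261  183   75   55 2918] [298.11891707 210.57813571]
68 [ 275  263   57   59 1462] [302.07797538 291.88166895]
186   4  -2   3  -1  -1   0   2   2  -1   1  -2   1  -0   2  -0   1   0   0   2   1
189   4  -3   2   1   4   0  -3   1   4   6   2  -3   0   2   1   0   0  -2  -2   2
192  -1   4  23  23  24  25  21  24  23  20  -2  -1   2   2  -1  -1   1   3   1   0
195   1   3  24  21  20  24  23  24  25  25  23  21  22  25  20  25  22  23   7  -3
198   4   0  26  25  23  25  21  19  23  24  25  26  23  24  20  21  23  24   5   1
201   1   2  22  25  23  24  22  24  24  21  24  22  26  25  22  26  24  24  11   4
204  -0   1  16  22  21  24  26  25  24  22  23  20  20  21  24  22  27  23   8   2
207  -0  -0  20  19   7   8  11   4  10   7   5   9   3  11   9  25  23  21   6  -0
210   3   6  20  22  10   5   9   8  10   8  10   6   4   7   9   5  17  20   3   2
213  -2   3  19  24   7   7   8  12   6  10   9   8  12  13   7   9  22  21   7  -1
216  -0   
[... 969 characters left out ...]
  41  42  41  38  16   5   1
252   1  41  41  37  38  41  40  42  40  39  40  42  42  39  42  40  41  15   5   2
255   2  38  37  37  43  40  38  42  40  38  43  35  38  38  37  38  34  26   5   3
258   2   4   7   9   7   7   6   8   5   5  36  38  36  39  41  37  37  26   6  -1
261  50  34   7   5   5   6   8   5   2   6   9   4   7   9   6   5   6   6   3  -0
264  49  46  47  46  49  46  45  47  48  47  50  57  44  44   9   8   5  49   5  -2
267   1   6   5   6   9   6   6   8  47  45  56  61  46  47  49  47  45  51   7   1
270   3   2   1  -0   2  -0   2   6   7   9   8  53   5   5   9   6   7  46   3   4
273   3   2  -2  -2   1   0  -1   1   1  -1   0   0   3  -1   1   2   4  -0   1   1
```

View pics/crop1.png

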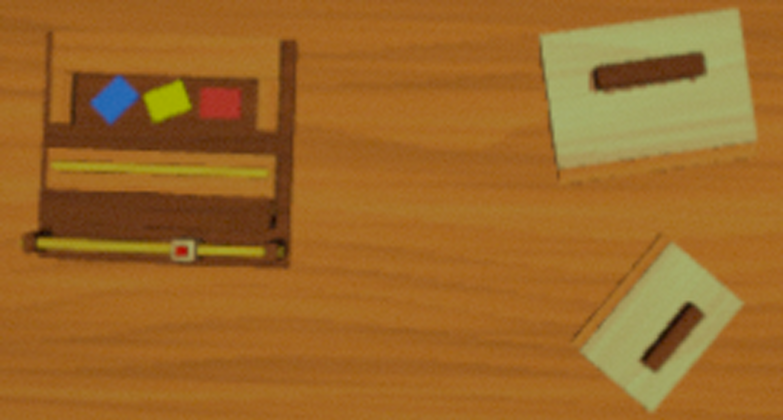

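```bash
cat >> h.py <<'E'
def ray(s,uv,z):
    p=cv2.undistortPoints(np.array(uv,float).reshape(-1,1,2),np.array(s["intrinsics"],float),np.array([[s["k1"],0,0,0]],float)).reshape(-1,2)
    R=np.array(s["R"]);d=np.c_[p,np.ones(len(p))]@R;c=-R.T@np.array(s["t"])
    return c+d*((z-c[2])/d[:,2])[:,None]
def rect(P):
    (c,sz,a)=cv2.minAreaRect((P[:,:2]*1000).astype(np.float32)); return np.round(c,1),np.round(sz,1),round(a,2)
def big(m,box=None):
    if box: r0,r1,c0,c1=box; k=np.zeros_like(m);k[r0:r1,c0:c1]=m[r0:r1,c0:c1];m=k
    n,l,st,c=cv2.connectedComponentsWithStats(m); i=1+st[1:,4].argmax(); v,u=np.nonzero(l==i); return np.c_[u,v]
E
python3 - <<'E'
from h import *
import pickle
s=pickle.load(open("top.pkl","rb"))
im=s["pixels"]; hsv=cv2.cvtColor(im,cv2.COLOR_RGB2HSV);X=cloud(s)
m=cv2.inRange(hsv,(18,50,130),(40,160,255))
uv=big(m,(170,255,255,345)); print("board",rect(ray(s,uv,.014)))
for thr in(90,110):
    mb=cv2.inRange(hsv,(0,0,0),(180,255,thr)); uv=big(mb,(190,225,272,325)); print("batten",len(uv),rect(ray(s,uv,.048)))
    db=big(mb,(185,275,80,182)); print("dark",len(db),db.min(0),db.max(0))
print(hsv[238,120],hsv[265,120],hsv[252,120],hsv[196,120],hsv[180,120])
my=cv2.inRange(hsv,(22,150,100),(35,255,255))
for nm,b,z in [("ridge",(230,248,85,180),.026),("rail",(255,275,85,180),.047)]:
    uv=big(my,b); P=ray(s,uv,z); print(nm,len(uv),rect(P))
    f=np.polyfit(P[:,1],P[:,0],1); print(" slope deg",np.degrees(np.arctan(f[0])))
# height masks
Hm=cv2.medianBlur(X[...,2].astype(np.float32),5)
sub=np.zeros(Hm.shape,bool);sub[180:280,78:185]=1
for nm,lo,hi in [("base+",.004,.2),("lip",.032,.044)]:
    v,u=np.nonzero(sub&(Hm>lo)&(Hm<hi)); P=X[v,u]; print(nm,len(u),rect(P))
r=manip.sense(); print(r["tcp_pos"])
E
```

```text
board (array([ 566.1, -159.1]), array([101.9, 151.4]), 9.07)
batten 34 (array([ 567.6, -134.8]), array([38.2, 12.3]), 81.42)
dark 25 [ 86 258] [ 93 262]
batten 313 (array([ 576.9, -154.9]), array([17.1, 80.8]), 8.99)
dark 2851 [ 84 194] [176 271]
[ 25 210 165] [ 27 211 163] [ 13 188 102] [ 16 202 163] [ 15 199 156]
ridge 218 (array([496.7, 199.6]), array([159.4,   6.7]), 89.9)
 slope deg 0.3067060286094384
rail 156 (array([441.6, 233.9]), array([95.7,  7.7]), 89.43)
 slope deg 0.16409951918000623
base+ 6746 (array([470.7, 231.4]), array([235. , 131.6]), 47.52)
lip 1034 (array([455. , 195.5]), array([182.5,  48. ]), 87.92)
[0.15117015 0.60572051 0.20394703]
```

The candidates in the top image (original px) are a large pale board at (298,211), a small pale board at (302,292) and a turquoise board at (387,265). The crop confirms that the large pale board at (298,211) is the one meant: it isn't turquoise, it is the larger of the other two, and its tongue edge faces the robot. The well's ridge lies at about rows 236–240, columns 92–168.

Request:
apply_moves:
  claw: [1, 1, 1, 1, 1]
  travel:
    - [-0.171, -0.182, 0]
    - [-0.171, -0.182, 0]
    - [-0.171, -0.182, 0]
    - [-0.171, -0.182, 0]
    - [-0.171, -0.182, 0]
  turn:
    - [0, 0, 0]
    - [0, 0, 0]
    - [0, 0, 0]
    - [0, 0, 0]
    - [0, 0, 0]
  newtons: 60

```text
t: 0.52
tcp_pos: [0.2491, 0.4291, 0.2044]
tool_rot: [0.122, 0.993, -0.001, -0.0]
force: [1.0, -0.6, 0.6]
finger_gap: 0.999
gripper_force: 0.0
```

Request:
apply_moves:
  claw: [1, 1, 1, 1, 1]
  travel:
    - [-0.171, -0.182, 0]
    - [-0.171, -0.182, 0]
    - [-0.171, -0.182, 0]
    - [-0.171, -0.182, 0]
    - [-0.171, -0.182, 0]
  turn:
    - [0, 0, 0]
    - [0, 0, 0]
    - [0, 0, 0]
    - [0, 0, 0]
    - [0, 0, 0]

```text
t: 0.93
tcp_pos: [0.3469, 0.2551, 0.2047]
tool_rot: [0.122, 0.992, -0.0, -0.0]
force: [1.1, 1.0, 0.6]
finger_gap: 1.0
gripper_force: 0.0
```

Request:
apply_moves:
  claw: [1, 1, 1, 1, 1]
  travel:
    - [-0.171, -0.182, 0]
    - [-0.171, -0.182, 0]
    - [-0.171, -0.182, 0]
    - [-0.171, -0.182, 0]
    - [-0.171, -0.182, 0]
  turn:
    - [0, 0, 0.18]
    - [0, 0, 0.18]
    - [0, 0, 0.18]
    - [0, 0, 0.18]
    - [0, 0, 0.18]

```text
t: 1.35
tcp_pos: [0.4449, 0.0804, 0.2048]
tool_rot: [0.397, 0.918, -0.0, 0.0]
force: [0.4, -0.1, -0.2]
finger_gap: 1.002
gripper_force: 0.0
```

```bash
cat >> h.py <<'E'
def goal(pos,yaw=None,tilt=0,R=None,p0=None,R0=None):
    "tool y at yaw deg, tilted tilt deg (far end raised)"
    s=manip.sense(); R0=Rn.from_quat(s["tool_rot"]) if R0 is None else R0; p0=s["tcp_pos"] if p0 is None else p0
    if R is None: R=toolR(yaw,tilt)
    print("travel",np.round(R0.inv().apply(np.array(pos)-p0)/.8,4),"turn",np.round((R0.inv()*R).as_rotvec()/np.pi,4),"dist",np.round(np.linalg.norm(np.array(pos)-p0),4))
def toolR(yaw,tilt=0):
    a=np.radians(yaw); y=np.array([np.cos(a),np.sin(a),0]); z=np.array([0,0,-1.]); x=np.cross(y,z)
    return Rn.from_rotvec(-np.radians(tilt)*np.array([-np.sin(a),np.cos(a),0]))*Rn.from_matrix(np.c_[x,y,z])
E
python3 -c "
from h import *
goal([.577,-.156,.2],9.07)"
```

```text
travel [-0.3284 -0.0819  0.0062] turn [1.000e-04 2.000e-04 1.895e-01] dist 0.2708
```

Request:
apply_moves:
  claw: [1, 1, 1, 1, 1]
  travel:
    - [-0.24, -0.06, 0.004]
    - [-0.24, -0.06, 0.004]
    - [-0.24, -0.06, 0.004]
    - [-0.24, -0.06, 0.004]
    - [-0.24, -0.06, 0.004]
  turn:
    - [0, 0, 0]
    - [0, 0, 0]
    - [0, 0, 0]
    - [0, 0, 0]
    - [0, 0, 0]

```text
t: 1.77
tcp_pos: [0.5428, -0.0924, 0.2013]
tool_rot: [0.395, 0.919, -0.0, 0.001]
force: [1.5, 0.4, -0.3]
finger_gap: 1.004
gripper_force: 0.0
```

Request:
apply_moves:
  claw: [1, 1, 1, 1, 1]
  travel:
    - [-0.0884, -0.022, 0.0]
    - [-0.0884, -0.022, 0.0]
    - [-0.0884, -0.022, 0.0]
    - [-0.0884, -0.022, 0.0]
    - [-0.0884, -0.022, 0.0]
  turn:
    - [0, 0, 0.189]
    - [0, 0, 0.189]
    - [0, 0, 0.189]
    - [0, 0, 0.189]
    - [0, 0, 0.189]

```text
t: 2.18
tcp_pos: [0.577, -0.1533, 0.2007]
tool_rot: [0.649, 0.761, -0.0, -0.001]
force: [-0.5, -0.4, -0.1]
finger_gap: 0.998
gripper_force: 0.0
```

```bash
python3 - <<'E'
from h import *
s=snap("wrist"); save(s,"w1.png",f=1.2)
hsv=cv2.cvtColor(s["pixels"],cv2.COLOR_RGB2HSV)
m=cv2.inRange(hsv,(18,50,130),(40,160,255)); uv=big(m); print("board",len(uv),uv.min(0),uv.max(0),rect(ray(s,uv,.014)))
X=cloud(s); Z=X[...,2]; q=(Z>.04)&(Z<.056)&(np.abs(X[...,0]-.577)<.07)&(np.abs(X[...,1]+.156)<.08); v,u=np.nonzero(q); print("batten",len(u),rect(ray(s,np.c_[u,v],.048)), np.median(Z[q]))
goal([.577,-.156,.2],9.07)
E
```

```text
board 3864 [206 152] [284 223] (array([ 570.1, -186.2]), array([100.1,  97.3]), 9.19)
batten 991 (array([ 577.1, -157.9]), array([17.1, 78.3]), 9.53) 0.04782721174965635
travel [-0.0039 -0.0005  0.001 ] turn [-0.0004 -0.0003 -0.0001] dist 0.0033
```

View pics/w1.png

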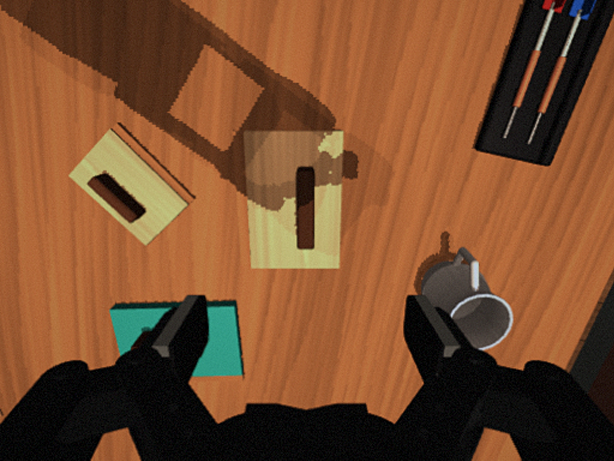

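The wrist view shows the batten at about (305,207), centred and aligned with the fingers. The jug and wallet are clear of the fingers, so I'm descending.

Request:
apply_moves:
  claw: [1, 1, 1, 1, 1]
  travel:
    - [0.005, 0, 0.05]
    - [0.005, 0, 0.1]
    - [0.005, 0, 0.14]
    - [0.005, 0, 0.18]
    - [0.005, 0, 0.2]
  turn:
    - [0, 0, 0]
    - [0, 0, 0]
    - [0, 0, 0]
    - [0, 0, 0]
    - [0, 0, 0]

```text
t: 2.65
tcp_pos: [0.5739, -0.1471, 0.0376]
tool_rot: [0.645, 0.764, -0.001, -0.003]
force: [-0.4, 0.4, -0.4]
finger_gap: 0.997
gripper_force: 0.0
```

```bash
python3 -c "
from h import *
goal([.5772,-.1574,.018],9.2)"
```

```text
travel [-0.0134  0.002   0.0244] turn [-0.0018 -0.0012  0.0027] dist 0.0224
```

Request:
apply_moves:
  claw: [1, 1, 1]
  travel:
    - [-0.0125, 0.002, 0.01]
    - [-0.0125, 0.002, 0.02]
    - [-0.0125, 0.002, 0.023]
  turn:
    - [0, 0, 0]
    - [0, 0, 0]
    - [0, 0, 0]

```text
t: 2.9
tcp_pos: [0.5804, -0.159, 0.0226]
tool_rot: [0.646, 0.764, 0.0, 0.0]
force: [-0.8, -0.3, 0.8]
finger_gap: 1.004
gripper_force: 0.0
```

```bash
python3 -c "
from h import *
goal([.5772,-.1574,.018],9.2)"
```

```text
travel [ 0.0026 -0.0037  0.0058] turn [0.0001 0.0001 0.002 ] dist 0.0059
```

Request:
apply_moves:
  claw: [1, 1]
  travel:
    - [0.002, -0.0035, 0.005]
    - [0.002, -0.0035, 0.005]
  turn:
    - [0, 0, 0.002]
    - [0, 0, 0.002]

```text
t: 3.07
tcp_pos: [0.5764, -0.1568, 0.0195]
tool_rot: [0.648, 0.761, -0.0, -0.0]
force: [-0.3, -0.3, -0.1]
finger_gap: 1.001
gripper_force: 0.0
```

```bash
python3 -c "
from h import *
goal([.5772,-.1574,.018],9.2)"
```

```text
travel [-0.0009  0.0009  0.0019] turn [-0.0001 -0.0001 -0.0001] dist 0.0018
```

Within 1–2 mm. Closing the gripper.

Request:
apply_moves:
  claw: [-1, -1, -1, -1, -1]
  travel:
    - [-0.001, 0.001, 0.001]
    - [-0.001, 0.001, 0.001]
    - [-0.001, 0.001, 0.001]
    - [-0.001, 0.001, 0.001]
    - [-0.001, 0.001, 0.001]
  turn:
    - [0, 0, 0]
    - [0, 0, 0]
    - [0, 0, 0]
    - [0, 0, 0]
    - [0, 0, 0]

```text
t: 3.48
tcp_pos: [0.578, -0.1577, 0.0188]
tool_rot: [0.648, 0.762, 0.0, 0.0]
force: [0.5, 0.6, -0.1]
finger_gap: 0.297
gripper_force: 0.0
```

Request:
apply_moves:
  claw: [-1, -1, -1, -1, -1]
  travel:
    - [0, 0, 0]
    - [0, 0, 0]
    - [0, 0, 0]
    - [0, 0, 0]
    - [0, 0, 0]
  turn:
    - [0, 0, 0]
    - [0, 0, 0]
    - [0, 0, 0]
    - [0, 0, 0]
    - [0, 0, 0]

```text
t: 3.9
tcp_pos: [0.5779, -0.1576, 0.019]
tool_rot: [0.648, 0.762, 0.0, 0.0]
force: [-0.6, -0.3, 5.4]
finger_gap: 0.172
gripper_force: 58.8
```

```bash
python3 -c "
from h import *
s=manip.sense(); print(s['tcp_pos'],s['force'])
goal([.5772,-.1574,.018],9.2)"
```

```text
[ 0.57791656 -0.15764933  0.01898158] [-0.6478705  -0.2910302   5.36891219]
travel [ 0.0005 -0.0008  0.0012] turn [ 0.0001  0.0001 -0.    ] dist 0.0012
```

Request:
apply_moves:
  claw: [-1, -1, -1, -1, -1]
  travel:
    - [0, 0, -0.01]
    - [0, 0, -0.05]
    - [0, 0, -0.1]
    - [0, 0, -0.15]
    - [0, 0, -0.2]
  turn:
    - [0, 0, 0]
    - [0, 0, 0]
    - [0, 0, 0]
    - [0, 0, 0]
    - [0, 0, 0]

```text
t: 4.32
tcp_pos: [0.577, -0.1573, 0.1795]
tool_rot: [0.648, 0.761, -0.0, -0.001]
force: [-0.0, -1.2, -2.3]
finger_gap: 0.176
gripper_force: 58.9
```

Request:
apply_moves:
  claw: [-1, -1, -1, -1, -1]
  travel:
    - [0, 0, -0.05]
    - [0, 0, -0.1]
    - [0, 0, -0.1]
    - [0, 0, -0.1]
    - [0, 0, -0.1]
  turn:
    - [0, 0, 0.02]
    - [0, 0, 0.05]
    - [0, 0, 0.05]
    - [0, 0, 0.05]
    - [0, 0, 0.05]

```text
t: 4.73
tcp_pos: [0.5768, -0.1572, 0.2577]
tool_rot: [0.706, 0.709, -0.0, -0.001]
force: [0.1, 0.4, -3.1]
finger_gap: 0.176
gripper_force: 58.9
```

```bash
python3 -c "
from h import *
s=manip.sense(); print(s['tcp_pos'],s['force'])
goal([.56,-.02,.26],-.3)"
```

```text
[ 0.57682431 -0.15721313  0.25773934] [ 0.12921926  0.40271534 -3.10968444]
travel [ 0.1716 -0.0204 -0.0027] turn [-0.0005 -0.0002  0.0029] dist 0.1383
```

Request:
apply_moves:
  claw: [-1, -1, -1, -1, -1]
  travel:
    - [0.05, -0.006, 0]
    - [0.1, -0.012, 0]
    - [0.15, -0.018, 0]
    - [0.17, -0.02, -0.003]
    - [0.17, -0.02, -0.003]
  turn:
    - [0, 0, 0]
    - [0, 0, 0]
    - [0, 0, 0.003]
    - [0, 0, 0.003]
    - [0, 0, 0.003]

```text
t: 5.15
tcp_pos: [0.5585, -0.0172, 0.2583]
tool_rot: [0.707, 0.707, -0.001, -0.003]
force: [-0.4, -0.4, -1.3]
finger_gap: 0.172
gripper_force: 58.9
```

```bash
python3 - <<'E'
from h import *
import pickle
s=snap("wrist"); pickle.dump(s,open("w2.pkl","wb")); save(s,"w2.png",f=1.5)
st=manip.sense(); print(st['tcp_pos'],Rn.from_quat(st['tool_rot']).as_matrix().round(3),st['force'])
hsv=cv2.cvtColor(s["pixels"],cv2.COLOR_RGB2HSV)
my=cv2.inRange(hsv,(20,150,90),(36,255,255))
n,l,stt,c=cv2.connectedComponentsWithStats(my)
for i in range(1,n):
    if stt[i,4]>60:
        v,u=np.nonzero(l==i)
        for z in(.026,.047): P=ray(s,np.c_[u,v],z); f=np.polyfit(P[:,1],P[:,0],1); print(stt[i],z,rect(P),np.degrees(np.arctan(f[0])))
E
```

```text
[ 0.55941681 -0.01950528  0.25848653] [[ 0.002  1.    -0.005]
 [ 1.    -0.002  0.001]
 [ 0.001 -0.005 -1.   ]] [ 0.24695868 -0.6372837  -0.48641682]
```

View pics/w2.png

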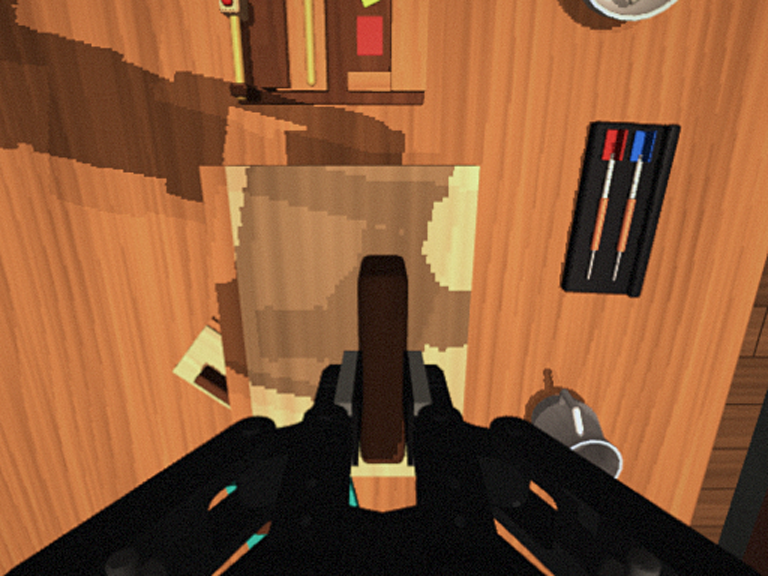

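```bash
python3 - <<'E'
from h import *
import pickle
s=pickle.load(open("w2.pkl","rb")); r=lambda u,v,z:np.round(1000*ray(s,[[u/1.5,v/1.5]],z)[0,:2],1)
print("ridge",[r(309,v,.026) for v in(5,40,82)])
print("base corners top z6",r(423,92,.006),"bottom z0",r(423,104,.0), "near",r(232,104,0.0),r(232,92,.006))
print("lip face edge",[r(289,v,.0385) for v in(5,40,80)],"lip end",r(270,90,.0385),"wall end",r(408,90,.022))
print("plank y edge",[r(u,166,.2535) for u in(250,360,470)],"far edge",[r(480,v,.2535) for v in(170,)],[r(466,v,.2535) for v in(400,)],"shoulder",r(226,170,.2535))
print("batten top",r(360,258,.2875),r(405,258,.2875))
E
```

```text
ridge [array([497.9, 176.5]), array([496.6, 150.9]), array([495. , 118.8])]
base corners top z6 [594.6 113.1] bottom z0 [595.4 103.6] near [418.  104.1] [421.1 113.6]
lip face edge [array([484., 173.]), array([482.4, 148.2]), array([480.4, 118.6])] lip end [464.  111.1] wall end [580.3 112.8]
plank y edge [array([507.2,  56.6]), array([550.6,  56.6]), array([593.8,  56.6])] far edge [array([597.8,  55. ])] [array([598.5, -48.8])] shoulder [497.6  55.1]
batten top [552.1  27.8] [567.3  27.8]
```

The wrist view shows the well's end at row ~103 and the ridge at column ~309. The board is held squarely, with its plank edge at row 166, offset about +1 mm along y. Next I go above the well and tilt the board 20°.

```bash
python3 -c "
from h import *
goal([.592,.1983,.2],-.25,20)
goal([.592,.1983,.2],-.25)"
```

```text
travel [0.2723 0.0405 0.0732] turn [-0.1128 -0.0005  0.0006] dist 0.2279
travel [0.2723 0.0405 0.0732] turn [-0.0016 -0.0003  0.0007] dist 0.2279
```

Request:
apply_moves:
  claw: [-1, -1, -1, -1, -1]
  travel:
    - [0.05, 0.007, 0]
    - [0.1, 0.015, 0]
    - [0.15, 0.022, 0]
    - [0.2, 0.03, 0]
    - [0.235, 0.035, 0.02]
  turn:
    - [0, 0, 0]
    - [-0.02, 0, 0]
    - [-0.04, 0, 0]
    - [-0.07, 0, 0]
    - [-0.112, 0, 0]

```text
t: 5.62
tcp_pos: [0.5944, 0.1642, 0.2488]
tool_rot: [0.699, 0.695, 0.119, 0.12]
force: [2.5, -0.8, -1.9]
finger_gap: 0.176
gripper_force: 59.0
```

Request:
apply_moves:
  claw: [-1, -1]
  travel:
    - [0, 0, 0]
    - [0, 0, 0]
  turn:
    - [0, 0, 0]
    - [0, 0, 0]

```text
t: 5.78
tcp_pos: [0.5864, 0.1623, 0.2428]
tool_rot: [0.699, 0.697, 0.111, 0.114]
force: [0.9, -1.0, -1.0]
finger_gap: 0.175
gripper_force: 59.1
```

```bash
python3 -c "
from h import *
goal([.592,.1983,.2],-.25,20)
goal([.5923,.1983,.0836],-.25,20)"
```

```text
travel [ 0.0452 -0.0103  0.0527] turn [-0.0095  0.001   0.0003] dist 0.0562
travel [ 0.0457 -0.0556  0.191 ] turn [-0.0095  0.001   0.0003] dist 0.1633
```

Request:
apply_moves:
  claw: [-1, -1, -1, -1, -1]
  travel:
    - [0.045, -0.01, 0.03]
    - [0.045, -0.02, 0.07]
    - [0.045, -0.035, 0.12]
    - [0.045, -0.04, 0.13]
    - [0.045, -0.04, 0.13]
  turn:
    - [-0.005, 0, 0]
    - [-0.0095, 0.001, 0]
    - [-0.0095, 0.001, 0]
    - [-0.0095, 0.001, 0]
    - [-0.0095, 0.001, 0]

```text
t: 6.2
tcp_pos: [0.5918, 0.1956, 0.1335]
tool_rot: [0.699, 0.694, 0.122, 0.123]
force: [-0.1, -0.1, -1.4]
finger_gap: 0.176
gripper_force: 59.1
```

```bash
python3 - <<'E'
from h import *
s=snap("side"); save(s,"s2.png",(110,280,160,320),3.5)
print(manip.sense()['force'],manip.sense()['tcp_pos'])
goal([.5923,.1983,.0836],-.25,20)
E
```

```text
[ 0.77174849  0.58699401 -1.31341115] [0.59409489 0.19619046 0.13647899]
travel [ 0.0026 -0.0251  0.0612] turn [ 0.0019  0.0002 -0.0011] dist 0.053
```

View pics/s2.png

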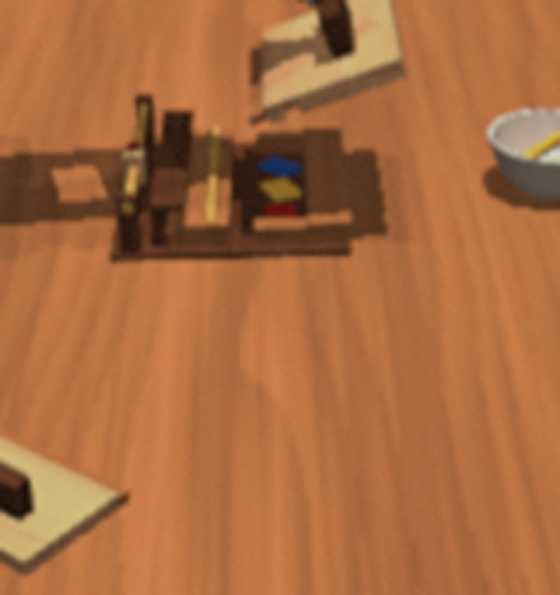

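The side view shows the board angled with its far end raised (about 20°), held clear above the well at crop px ~(330,60). I'm going down to the pre-insertion pose.

Request:
apply_moves:
  claw: [-1, -1, -1, -1, -1]
  travel:
    - [0.002, -0.008, 0.02]
    - [0.0025, -0.016, 0.04]
    - [0.0025, -0.025, 0.061]
    - [0.0025, -0.025, 0.061]
    - [0.0025, -0.025, 0.061]
  turn:
    - [0, 0, 0]
    - [0.002, 0, -0.001]
    - [0.002, 0, -0.001]
    - [0.002, 0, -0.001]
    - [0.002, 0, -0.001]

```text
t: 6.67
tcp_pos: [0.5939, 0.1994, 0.0869]
tool_rot: [0.697, 0.695, 0.125, 0.125]
force: [0.6, 0.7, -0.6]
finger_gap: 0.172
gripper_force: 59.1
```

```bash
python3 - <<'E'
from h import *
s=snap("side"); import pickle; save(s,"s3.png",(110,280,160,320),3.5)
print(manip.sense()['force'],manip.sense()['tcp_pos'])
goal([.5641,.1983,.0734],-.25,20)
s=snap("wrist");pickle.dump(s,open("w3.pkl","wb"))
E
```

```text
[-0.07916124  0.19154667 -1.23661214] [0.59434859 0.19967439 0.08754133]
travel [-0.0019 -0.0416  0.0034] turn [ 0.0022 -0.0004  0.0001] dist 0.0334
```

Request:
apply_moves:
  claw: [-1, -1, -1, -1]
  travel:
    - [-0.001, -0.02, 0.002]
    - [-0.0015, -0.041, 0.0034]
    - [-0.0015, -0.041, 0.0034]
    - [-0.0015, -0.041, 0.0034]
  turn:
    - [0.002, 0, 0]
    - [0.002, 0, 0]
    - [0.002, 0, 0]
    - [0.002, 0, 0]

```text
t: 7.1
tcp_pos: [0.5628, 0.199, 0.0726]
tool_rot: [0.697, 0.696, 0.122, 0.122]
force: [-0.0, 0.3, -1.5]
finger_gap: 0.174
gripper_force: 59.1
```

```bash
python3 - <<'E'
from h import *
for i in range(4):
    s=manip.sense(); print(s['t'],s['force'].round(2),s['tcp_pos'].round(4)); 
    if i<3: snap("side")
goal([.5453,.1983,.0665],-.25,20)
E
```

```text
7.1 [-0.04  0.33 -1.51] [0.5628 0.199  0.0726]
7.15 [ 0.62 -0.33 -2.  ] [0.5642 0.1992 0.073 ]
7.2 [ 0.64  0.52 -1.63] [0.5647 0.1993 0.073 ]
7.25 [ 0.02 -0.32 -2.24] [0.5646 0.1992 0.0728]
travel [-0.0012 -0.0254 -0.0009] turn [ 0.0002 -0.0006  0.0003] dist 0.0204
```

Request:
apply_moves:
  claw: [-1, -1, -1, -1, -1]
  travel:
    - [-0.001, -0.008, -0.0005]
    - [-0.001, -0.016, -0.0008]
    - [-0.001, -0.021, -0.0008]
    - [-0.001, -0.0254, -0.0008]
    - [-0.001, -0.0254, -0.0008]
  turn:
    - [0, 0, 0]
    - [0, 0, 0]
    - [0, 0, 0]
    - [0, 0, 0]
    - [0, 0, 0]

```text
t: 7.67
tcp_pos: [0.5411, 0.198, 0.0642]
tool_rot: [0.698, 0.696, 0.12, 0.121]
force: [-0.7, -0.4, -1.1]
finger_gap: 0.175
gripper_force: 59.1
```

```bash
python3 - <<'E'
from h import *
s=snap("side"); save(s,"s4.png",(125,190,175,300),6); snap("side")
s=manip.sense(); print(s['t'],s['force'].round(2),s['tcp_pos'].round(4)); 
goal([.5359,.1983,.0631],-.25,20)
E
```

```text
7.7667 [-0.42  0.23 -1.86] [0.5427 0.1982 0.0648]
travel [ 0.0001 -0.0087 -0.0009] turn [-0.0013 -0.0003  0.0005] dist 0.007
```

View pics/s4.png

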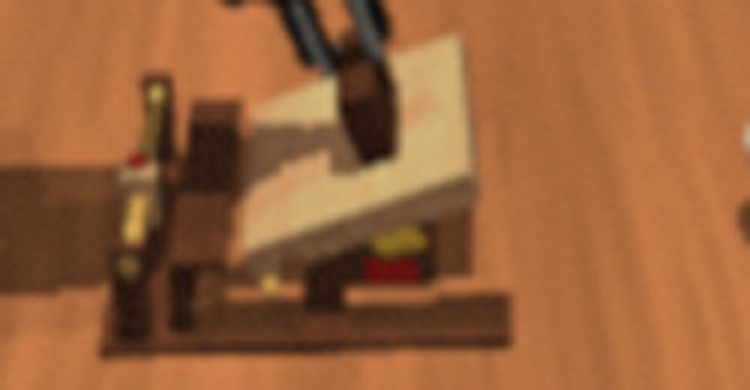

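The side crop shows the board angled with its tongue at the groove's mouth, crop px ~(238,262). The plank is clear of the ridge and there is no contact yet. I'm advancing gently.

Request:
apply_moves:
  claw: [-1, -1, -1]
  travel:
    - [0, -0.002, -0.0004]
    - [0, -0.004, -0.0008]
    - [0, -0.004, -0.0008]
  turn:
    - [-0.001, 0, 0]
    - [-0.001, 0, 0]
    - [-0.001, 0, 0]

```text
t: 8.02
tcp_pos: [0.5391, 0.1981, 0.0643]
tool_rot: [0.697, 0.695, 0.122, 0.122]
force: [0.2, 0.2, -1.6]
finger_gap: 0.172
gripper_force: 59.1
```

Request:
apply_moves:
  claw: [-1, -1]
  travel:
    - [0, -0.002, 0]
    - [0, -0.002, 0]
  turn:
    - [0, 0, 0]
    - [0, 0, 0]

```text
t: 8.18
tcp_pos: [0.5377, 0.1981, 0.0638]
tool_rot: [0.697, 0.695, 0.122, 0.122]
force: [0.3, 0.3, -2.5]
finger_gap: 0.173
gripper_force: 59.1
```

Request:
apply_moves:
  claw: [-1, -1]
  travel:
    - [0, -0.002, 0]
    - [0, -0.002, 0]
  turn:
    - [0, 0, 0]
    - [0, 0, 0]

```text
t: 8.35
tcp_pos: [0.5362, 0.1981, 0.0632]
tool_rot: [0.697, 0.695, 0.122, 0.122]
force: [0.4, 0.4, -1.4]
finger_gap: 0.169
gripper_force: 59.1
```

Request:
apply_moves:
  claw: [-1, -1]
  travel:
    - [0, -0.0015, 0]
    - [0, -0.0015, 0]
  turn:
    - [0, 0, 0]
    - [0, 0, 0]

```text
t: 8.52
tcp_pos: [0.5354, 0.1981, 0.0629]
tool_rot: [0.697, 0.695, 0.123, 0.123]
force: [0.1, 0.8, -2.5]
finger_gap: 0.175
gripper_force: 59.1
```

Request:
apply_moves:
  claw: [-1, -1]
  travel:
    - [0, -0.0015, 0]
    - [0, -0.0015, 0]
  turn:
    - [0, 0, 0]
    - [0, 0, 0]

```text
t: 8.68
tcp_pos: [0.535, 0.1983, 0.0629]
tool_rot: [0.697, 0.695, 0.123, 0.123]
force: [0.5, -1.3, -0.7]
finger_gap: 0.174
gripper_force: 59.1
```

Request:
apply_moves:
  claw: [-1, -1]
  travel:
    - [0, -0.0015, 0]
    - [0, -0.0015, 0]
  turn:
    - [0, 0, 0]
    - [0, 0, 0]

```text
t: 8.85
tcp_pos: [0.5347, 0.1985, 0.0628]
tool_rot: [0.697, 0.695, 0.124, 0.123]
force: [3.1, -0.5, 0.1]
finger_gap: 0.177
gripper_force: 59.2
```

```bash
python3 - <<'E'
from h import *
F=[]
for i in range(4):
    s=manip.sense(); F.append(s['force']); print(s['tcp_pos'].round(4),s['force'].round(1),s['ft_torque'].round(2)); snap("side")
goal([.5359,.1983,.0631],-.25,20)
E
```

```text
[0.5347 0.1985 0.0628] [ 3.1 -0.5  0.1] [-0.01 -0.33 -0.07]
[0.5347 0.1985 0.0628] [ 3.7 -0.6 -0.3] [-0.04 -0.38  0.02]
[0.5346 0.1984 0.0628] [ 2.2 -0.3 -0.4] [ 0.01 -0.41 -0.04]
[0.5346 0.1984 0.0628] [3.1 0.2 0.2] [-0.06 -0.46 -0.01]
travel [-0.0002  0.0016  0.0002] turn [ 0.0007 -0.0006  0.0003] dist 0.0013
```

It has stopped at about 3 N against the bar with the tilt at 20°, so the tongue is in the groove. I lower it in 5° steps, pivoting about the shoulder edge and keeping the push on.

Request:
apply_moves:
  claw: [-1, -1, -1, -1]
  travel:
    - [0, 0.0001, 0.0025]
    - [0, 0.0002, 0.005]
    - [0, 0.0002, 0.0073]
    - [0, 0.0002, 0.0073]
  turn:
    - [0.01, 0, 0]
    - [0.02, 0, 0]
    - [0.0294, 0, 0]
    - [0.0294, 0, 0]

```text
t: 9.38
tcp_pos: [0.537, 0.1982, 0.057]
tool_rot: [0.703, 0.7, 0.091, 0.091]
force: [3.9, 0.2, 0.6]
finger_gap: 0.175
gripper_force: 59.4
```

```bash
cat > st.py <<'E'
from h import *
for i in range(2):
    snap("side"); s=manip.sense(); R=Rn.from_quat(s['tool_rot']).as_matrix()
    print(s['tcp_pos'].round(4),'F',s['force'].round(1),'M',s['ft_torque'].round(2),'tilt',np.degrees(np.arcsin(R[2,1])).round(2),'yaw',np.degrees(np.arctan2(R[1,1],R[0,1])).round(2),'grip',s['finger_gap'].round(3))
E
python3 st.py
```

```text
Traceback (most recent call last):
  File "st.py", line 4, in <module>
    print(s['tcp_pos'].round(4),'F',s['force'].round(1),'M',s['ft_torque'].round(2),'tilt',np.degrees(np.arcsin(R[2,1])).round(2),'yaw',np.degrees(np.arctan2(R[1,1],R[0,1])).round(2),'grip',s['finger_gap'].round(3))
                                                                                                                                                                                              ^^^^^^^^^^^^^^^^^^^^^
AttributeError: 'float' object has no attribute 'round'
```

Force is steady and the position matches the prediction.

Request:
apply_moves:
  claw: [-1, -1, -1, -1]
  travel:
    - [0, 0, 0.0025]
    - [0, 0, 0.005]
    - [0, 0.0002, 0.007]
    - [0, 0.0002, 0.007]
  turn:
    - [0.01, 0, 0]
    - [0.02, 0, 0]
    - [0.0278, 0, 0]
    - [0.0278, 0, 0]

```text
t: 9.77
tcp_pos: [0.5387, 0.1982, 0.0517]
tool_rot: [0.706, 0.703, 0.061, 0.06]
force: [4.6, 0.1, 1.9]
finger_gap: 0.174
gripper_force: 59.6
```

```bash
sed -i "s/,'grip'.*)/)/" st.py; python3 st.py
```

```text
[0.5386 0.1982 0.0518] F [ 5.  -0.4  2.4] M [-0.1  -0.95 -0.04] tilt 9.91 yaw -0.18
[0.5385 0.1982 0.0519] F [ 6.  -1.1  1.7] M [-0.08 -1.   -0.03] tilt 9.93 yaw -0.17
```

Request:
apply_moves:
  claw: [-1, -1, -1, -1]
  travel:
    - [0, 0.0002, 0.0025]
    - [0, 0.0004, 0.005]
    - [0, 0.0006, 0.0069]
    - [0, 0.0006, 0.0069]
  turn:
    - [0.01, 0, 0]
    - [0.02, 0, 0]
    - [0.0278, 0, 0]
    - [0.0278, 0, 0]

```text
t: 10.2
tcp_pos: [0.5399, 0.1981, 0.0462]
tool_rot: [0.708, 0.705, 0.03, 0.03]
force: [5.5, 0.3, 0.9]
finger_gap: 0.174
gripper_force: 59.8
```

```bash
python3 st.py
```

```text
[0.5399 0.1981 0.0464] F [ 5.5 -0.3  1.9] M [-0.08 -1.07 -0.03] tilt 4.91 yaw -0.17
[0.5398 0.1981 0.0465] F [ 5.4 -1.8  1.5] M [-0.1  -1.06 -0.06] tilt 4.94 yaw -0.16
```

Request:
apply_moves:
  claw: [-1, -1, -1, -1, -1]
  travel:
    - [0, 0.0002, 0.0025]
    - [0, 0.0004, 0.005]
    - [0, 0.0005, 0.007]
    - [0, 0.0005, 0.007]
    - [0, 0.0005, 0.007]
  turn:
    - [0.01, 0, 0]
    - [0.02, 0, 0]
    - [0.0275, 0, 0]
    - [0.0275, 0, 0]
    - [0.0275, 0, 0]

```text
t: 10.72
tcp_pos: [0.5407, 0.1981, 0.041]
tool_rot: [0.708, 0.706, 0.0, -0.0]
force: [5.6, -1.1, 2.7]
finger_gap: 0.174
gripper_force: 60.1
```

```bash
python3 st.py
```

```text
[0.5406 0.1981 0.041 ] F [ 7.2 -0.5  2.8] M [-0.09 -1.1  -0.05] tilt 0.0 yaw -0.16
[0.5406 0.1981 0.041 ] F [6.6 0.  2.2] M [-0.09 -1.09 -0.13] tilt 0.01 yaw -0.15
```

Request:
apply_moves:
  claw: [-1, -1, -1]
  travel:
    - [0, 0.001, 0.001]
    - [0, 0.001, 0.0015]
    - [0, 0.001, 0.0015]
  turn:
    - [0, 0, 0]
    - [0, 0, 0]
    - [0, 0, 0]

```text
t: 11.07
tcp_pos: [0.5407, 0.1981, 0.0409]
tool_rot: [0.708, 0.706, -0.0, -0.0]
force: [3.8, -1.3, 11.0]
finger_gap: 0.174
gripper_force: 61.3
```

```bash
python3 st.py
```

```text
[0.5407 0.1981 0.0409] F [ 2.8 -1.1  9.7] M [-0.17 -0.63 -0.01] tilt -0.05 yaw -0.15
[0.5407 0.1981 0.0409] F [ 3.8 -0.8 10.6] M [-0.15 -0.54 -0.03] tilt -0.05 yaw -0.14
```

It is flat and firmly seated, so I ease off and open.

Request:
apply_moves:
  claw: [-1, -1, 0, 0, 0]
  travel:
    - [0, 0.001, -0.001]
    - [0, 0.001, -0.001]
    - [0, 0.001, -0.001]
    - [0, 0.001, -0.001]
    - [0, 0.001, -0.001]
  turn:
    - [0, 0, 0]
    - [0, 0, 0]
    - [0, 0, 0]
    - [0, 0, 0]
    - [0, 0, 0]

```text
t: 11.58
tcp_pos: [0.5374, 0.1979, 0.0389]
tool_rot: [0.708, 0.706, -0.004, -0.004]
force: [-0.5, -0.2, 0.6]
finger_gap: 0.498
gripper_force: 0.0
```

Request:
apply_moves:
  claw: [0.3, 0.3, 0.3, 0.3, 0.3]
  travel:
    - [0, 0, 0]
    - [0, 0, 0]
    - [0, 0, 0]
    - [0, 0, 0]
    - [0, 0, 0]
  turn:
    - [0, 0, 0]
    - [0, 0, 0]
    - [0, 0, 0]
    - [0, 0, 0]
    - [0, 0, 0]

```text
t: 12.0
tcp_pos: [0.5406, 0.1981, 0.0399]
tool_rot: [0.708, 0.706, -0.002, -0.002]
force: [0.1, 0.1, -0.1]
finger_gap: 0.65
gripper_force: 0.0
```

Request:
apply_moves:
  claw: [0.3, 0.3, 0.3, 0.3, 0.3]
  travel:
    - [0, 0, -0.02]
    - [0, 0, -0.05]
    - [0, 0, -0.1]
    - [0, 0, -0.15]
    - [0, 0, -0.2]
  turn:
    - [0, 0, 0]
    - [0, 0, 0]
    - [0, 0, 0]
    - [0, 0, 0]
    - [0, 0, 0]

```text
t: 12.42
tcp_pos: [0.5409, 0.1979, 0.2013]
tool_rot: [0.708, 0.706, -0.002, -0.002]
force: [1.1, 0.9, -0.4]
finger_gap: 0.65
gripper_force: 0.0
```

Request:
apply_moves:
  claw: [0.3, 0.3, 0.3, 0.3, 0.3]
  travel:
    - [-0.05, 0, -0.05]
    - [-0.1, 0, -0.1]
    - [-0.15, 0, -0.1]
    - [-0.2, 0, -0.1]
    - [-0.2, 0, -0.1]
  turn:
    - [0, 0, 0]
    - [0, 0, 0]
    - [0, 0, 0]
    - [0, 0, 0]
    - [0, 0, 0]

```text
t: 12.83
tcp_pos: [0.5422, 0.0342, 0.282]
tool_rot: [0.709, 0.705, -0.001, 0.0]
force: [0.2, 0.7, 0.1]
finger_gap: 0.647
gripper_force: 0.0
```

```bash
python3 - <<'E'
from h import *
s=snap("side"); a=s["pixels"][125:190,175:300]; t=snap("top"); b=t["pixels"][185:280,80:190]
c=np.vstack([cv2.resize(a,(560,291)),cv2.resize(b,(350,302)) if 0 else cv2.copyMakeBorder(cv2.resize(b,(350,302)),0,0,0,210,0)])
cv2.imwrite("pics/end.png",c[...,::-1])
hsv=cv2.cvtColor(t["pixels"],cv2.COLOR_RGB2HSV); m=cv2.inRange(hsv,(18,50,120),(40,160,255)); uv=big(m,(180,280,80,190))
print(rect(ray(t,uv,.036))); X=cloud(t); P=X[uv[:,1],uv[:,0]]; A=np.c_[P[:,:2]-P[:,:2].mean(0),np.ones(len(P))]; print(np.linalg.lstsq(A,P[:,2],rcond=None)[0])
E
```

```text
(array([439.6, 178. ]), array([14.7, 17. ]), 1.64)
[-0.05945399 -0.01422469  0.05489762]
```

View pics/end.png

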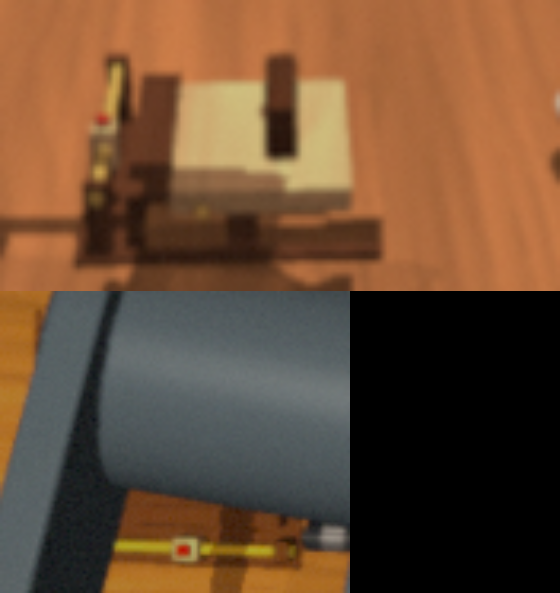

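The side view shows the board lying flat against the bar (crop px ~(175,195) to (350,195)), with the marker in place. The arm blocks the top view, so I move it aside and check the centring with numbers.

Request:
apply_moves:
  claw: [0.3, 0.3, 0.3, 0.3, 0.3]
  travel:
    - [-0.05, 0, 0]
    - [-0.1, 0, 0]
    - [-0.15, 0, 0]
    - [-0.2, 0, 0]
    - [-0.25, 0, 0]
  turn:
    - [0, 0, 0]
    - [0, 0, 0]
    - [0, 0, 0]
    - [0, 0, 0]
    - [0, 0, 0]

```text
t: 13.35
tcp_pos: [0.5407, -0.1623, 0.2795]
tool_rot: [0.708, 0.707, -0.001, -0.003]
force: [1.3, 0.2, -0.0]
finger_gap: 0.65
gripper_force: 0.0
```

```bash
python3 - <<'E'
from h import *
t=snap("top"); hsv=cv2.cvtColor(t["pixels"],cv2.COLOR_RGB2HSV); m=cv2.inRange(hsv,(18,50,100),(40,170,255)); uv=big(m,(180,280,80,190))
print(rect(ray(t,uv,.036))); X=cloud(t); P=X[uv[:,1],uv[:,0]]; k=P[:,2]<.045; P=P[k]; A=np.c_[P[:,:2]-P[:,:2].mean(0),np.ones(len(P))]; print(len(P),np.linalg.lstsq(A,P[:,2],rcond=None)[0])
E
```

```text
(array([529.7, 199.1]), array([153.4, 103.3]), 89.61)
3074 [-0.01917771  0.00166084  0.03601059]
```

```bash
python3 -c "
from station import manip
print(manip.sign_off())"
```

```text
the job is handed in; nothing more can be done
None
```

I handed the job in with the cover board released and locked over the well. My last check put its centre within 1 mm of the well's along y, square to about 0.4° and its top at 36 mm as it should be. The arm read it level within 0.1° before release, and the noisier camera depth suggested about 1°. The force readings stayed near 11 N at most, nothing else was touched, and the hand-in returned no verdict.

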